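# Scoop bearing balls into a stock drawer and put the drawer away

## Task

Stock the loose grey drawer and put it away: with the red-handled scoop, move at least four of the six steel bearing balls from the blue bin into the drawer, never touching a ball with the gripper, and slide the drawer fully home into the empty bay of the rack. Leave the scoop lying flat on the black mat. Every ball must end up in the drawer or in the bin, and everything else stays where it is.

Things in the scene. Friction and masses are not known exactly. Their poses are not given: they have to be found in the camera images.
- ball1: smooth oiled steel bearing ball, 24 mm diameter, 56 g; origin at its centre; starts in the blue bin
- ball2: smooth oiled steel bearing ball, 24 mm diameter, 56 g; origin at its centre; starts in the blue bin
- ball3: smooth oiled steel bearing ball, 24 mm diameter, 56 g; origin at its centre; starts in the blue bin
- ball4: smooth oiled steel bearing ball, 24 mm diameter, 56 g; origin at its centre; starts in the blue bin
- ball5: smooth oiled steel bearing ball, 24 mm diameter, 56 g; origin at its centre; starts in the blue bin
- ball6: smooth oiled steel bearing ball, 24 mm diameter, 56 g; origin at its centre; starts in the blue bin
- bin: fixed open blue steel bin, walls 36 mm high, 6 mm thick. Origin on the table under its floor (4 mm thick), midway across. Inside, the floor runs from x = -115 to +145 mm, y = -49 to +49 mm. Balls start at x = -100 to +15 mm; the +x end is free. It stands left or right of the drawer, the mat on the other side
- mat: black rubber mat fixed to the table, 240 (x) by 200 (y) by 4 mm; origin under its centre. The scoop starts on it, and must be put back on it; a brass hub, 48 mm wide and 40 mm high, also stands on it, near one edge
- scoop: loose aluminium hand scoop, 0.2 kg. Origin on its underside at the pan's centre. Pan 100 mm long (x), 86 mm wide (y), floor 2 mm thick, mouth at the open -x end; back wall 42 mm high at x = +50 mm; side walls 3 mm thick, 32 mm high, from the back to x = -20 mm, none beside the lip. A red bar handle stands over the pan
- scoop_grip (a point): grip point, in the red handle: a bar along the scoop's x, 20 mm wide (y) and 20 mm tall, its middle 70 mm above the scoop's underside, from x = -30 to +50 mm, joined to the back wall by a post. Grasp it from above across y
- scoop_lip (a point): middle of the scoop's thin front lip, on its underside, at x = -50 mm
- drawer: loose open-topped grey sheet-metal drawer, 0.4 kg, 140 (x) by 110 (y) by 48 mm high, walls and floor 4 mm. Origin on its underside at the centre. On its front (-x end) a black pull tab: a fin from x = -70 to -100 mm, 12 mm wide (y), 21 to 47 mm high. Slide it on the table by the tab, pinched from above across y
- bay: fixed empty bay of the rack, standing on the table, open at its -x end: inside 116 mm wide (y), 56 mm high, no floor, open above but for a 14 mm flange along each side; outside 128 mm wide, 60 mm high. Mouth at x = -70 mm, flared lead-ins out to x = -83 mm. With the drawer fully home against the stop, its origin and axes coincide with the bay's, its front flush with the mouth
- shut_a: fixed shut drawer of the rack, same outside size as the bay, beside or one place away from it at 130 mm spacing, with a tab like the loose drawer's; origin like the bay's
- shut_b: the other fixed shut drawer of the rack, alike
- grease_can: loose can, 64 mm diameter, 110 mm high, origin at the centre of its underside; leave alone
- carton: loose cardboard carton 80 x 70 x 70 mm high, origin at the centre of its underside; leave alone
- socket: loose dark steel wrench socket, upright, 30 mm diameter, 36 mm high, origin at the centre of its underside, standing just in front of shut_a; leave alone
- bearing: loose bearing ring lying flat, 52 mm diameter, 16 mm high, origin at the centre of its underside; leave alone
- wrench: loose wrench, 160 mm long along its x, lying flat; leave alone
- hub: loose brass hub, upright, 48 mm diameter, 40 mm high, origin at the centre of its underside, on the mat; leave alone
Things that resemble listed ones, but are neither listed nor needed, are in the scene too. What is shaped like the scoop but yellow is not meant.

How it is judged:
By the outcome, as a careful person would: the job done as asked, in the order asked, and still so for the second after the job is handed in, with the robot touching nothing.
It also fails if it takes over 72 s, if anything falls off the work surface, if the arm or the gripper's body presses on something with over 40 N, if the wrist force passes 120 N, or if a joint passes its speed limit or range.

## Robot

A 6-joint arm with a two-finger parallel gripper is mounted at the origin on the work surface. World frame = base frame: x ahead of the robot, y to its left, z up, the work surface at z = 0. Lengths are in m, angles in rad, forces in N, time in s.
With the tool pointing down it reaches from about 0.35 to 0.975 m from the base axis. Payload 17.4 kg.
Tool frame: the origin (TCP) lies between the finger pads; the fingertips stand 8 mm ahead of it and the grasp point (between the pads) lies 11 mm behind it; z points along the fingers, y is the line along which they close (so a half turn about z gives the same grasp; the last joint's range is limited). The gripper opens to 85 mm and grips with 20 to 120 N. Pads are 22 mm wide; open, the fingers measure 114 mm over their backs; the gripper's body (76 mm by 85 mm) begins 54 mm behind the grasp point. The pads swing forward as they close: fully open they stand 13 mm farther back than shut.
Start: joints at [-1.325, 0.116, 1.442, -0, 1.584, -0.038], TCP at [0.189, -0.648, 0.239] pointing down, gripper open.
Joint ranges: [-2.83, 2.83], [-0.83, 2.19], [0.07, 2.5], [-1.14, 4.28], [0.01, 3], [-2.97, 2.97]. Speed limits (rad/s): [1.89, 1.89, 2.22, 3.14, 3.14, 3.14].

## Interface

Orientations are given as a unit quaternion [x, y, z, w].
In Python, from plant import ctrl, solve_ik, viewer, order gives the robot as it stands. Calls block until the motion is done:
- ctrl.move_ptp(position, orientation): joint-space move of the TCP to a pose.
- ctrl.move_l(position, rot=None, feed=0.15, until_force=None): straight line of the TCP; rot=None keeps the orientation; feed is the mean speed in m/s. With until_force (N) it stops when the force on the tool has changed by that much, and returns True; else False.
- ctrl.set_joints(angles): joint-space move.
- ctrl.open_jaws() and ctrl.clamp(force=None): open the fingers fully, or close them until they stop; force is the grip in N (None keeps the last).
- ctrl.sleep(seconds).
- solve_ik(position, orientation): joint angles nearest the present ones, or None.
- ctrl.observe(): the state.
- viewer.camera(name): name is "scene" or "top" or "wrist"; returns the picture (480x640x3 uint8, red, green, blue); there is no depth.
- viewer.camera_info(name): a dict with "vertical_fov" (degrees; the focal length in pixels is half the picture's height over the tangent of half this angle, whatever the lens; pixels are square), "cx", "cy" (the principal point, pixels), "rvec" (rotation vector, rad) and "tvec" (3), from world to camera coordinates, as OpenCV has them. Camera axes: x right, y down, z forward; pixel columns grow to the right and rows downward; lengths in m; the calibration is good to about 2 mm. The wrist camera is an equidistant fisheye: a pixel r from the principal point sees the ray r / f radians off the axis. A picture is of the moment at which its call begins: read the wrist's pose just before it. camera_info takes no time and is no camera call; for the wrist camera it gives the pose at the moment of the call.
A pose or a line that the arm cannot do raises ctrl.Unreachable and nothing moves.
- order.finish_job(): hands the job in; it is judged then, once.
The state is a dict: "t": time; "qpos": joint angles; "qd": joint speeds; "effort": joint torques, N m; "tcp_pos": TCP position; "eef_rot": TCP orientation; "contact_force": force on the tool from outside, world axes, zero at the start; "torque": the same for the moment, N m; "finger_gap": finger opening in m; "gripper_force": force on a finger pad.
Only numpy, scipy, OpenCV 4.12 (cv2) and the standard library are available. Lean on these libraries where they do the work, as an engineer would, in place of code of your own. Each camera call takes 0.05 s, during which the arm holds its last target. There are 200 camera calls.

## Working session

There is one attempt and no reset: what is moved stays moved. The work goes in short steps, each a Python script; the robot and the scene stay as the last script left them, time stands still between calls to the robot, and variables do not carry over. Pictures are saved under pics/ and viewed, at most 10 in all, crops included, and the job is handed in when it is done.

```bash
ls; mkdir -p pics; python3 - <<'E'
from plant import ctrl, viewer
import cv2
for n in ("scene","top"):
    cv2.imwrite(f"pics/{n}0.png", viewer.camera(n)[:,:,::-1])
    print(n, viewer.camera_info(n))
print(viewer.camera_info("wrist"), ctrl.observe())
E
```

```text
pics
scene {'vertical_fov': 43.27030143017079, 'cx': 315.50791902711416, 'cy': 240.45174985867146, 'rvec': array([ 2.3718343 ,  1.18024943, -0.31730346]), 'tvec': array([-0.33655125, -0.35227392,  1.54803865])}
top {'vertical_fov': 46.04443427520865, 'cx': 316.858955982007, 'cy': 249.3943216407724, 'rvec': array([ 2.17221368, -2.14613594,  0.10541392]), 'tvec': array([-1.03746579e-04,  5.56539324e-01,  1.13993498e+00])}
{'vertical_fov': 65.70646984690485, 'cx': 321.2873425541581, 'cy': 242.5694118543852, 'rvec': array([-2.29014011,  1.71756627,  0.28896988]), 'tvec': array([-0.67522449, -0.04137027,  0.38022758])} {'t': 0.1, 'qpos': array([-1.32481058e+00,  1.16453709e-01,  1.44221330e+00, -2.02812717e-05,
        1.58403137e+00, -3.77830240e-02]), 'qd': array([-0.00101397, -0.00045607, -0.00108876, -0.00105158,  0.00010846,
       -0.00148938]), 'effort': array([ 2.11136234e-03, -7.33668280e+01, -6.33792830e+01,  2.52015974e-05,
        5.22834831e-03, -9.14899090e-06]), 'tcp_pos': array([ 0.18893782, -0.64783563,  0.23861621]), 'eef_rot': array([ 9.89951152e-01,  1.41408666e-01, -6.75347891e-05, -5.48816012e-04]), 'contact_force': array([-0.2703757 , -0.76681155,  1.1483688 ]), 'torque': array([-0.01311712, -0.02603634,  0.04880602]), 'gripper_force': 0.0, 'finger_gap': 0.08548278068751797}
```

View pics/scene0.png

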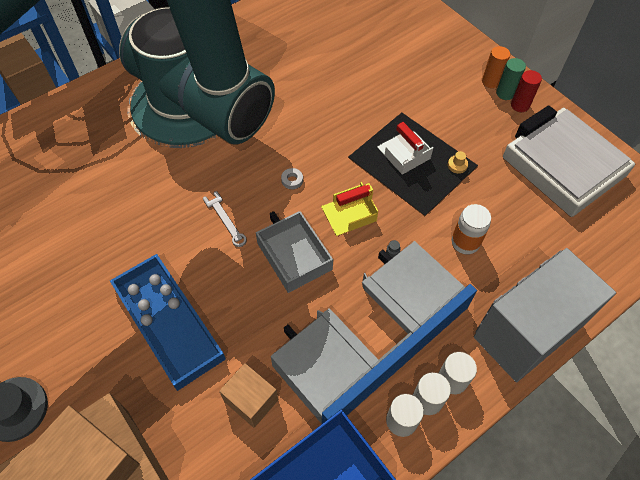

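View pics/top0.png

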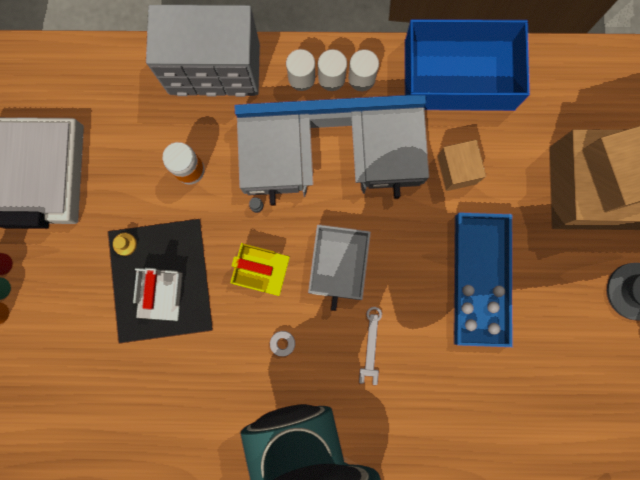

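Top: the robot is at the bottom. The scoop I want has a white pan and red handle, on the mat at (157,292). The yellow one at (260,268) is the decoy. The drawer is at (338,262) and the bin at (484,280), with its balls near the bottom end. The bay lies between the two shut drawers at about (333,150). The socket at (257,204) marks shut_a on the left. Next I'll enlarge the scoop and rack in both views.

```bash
cat > h.py <<'E'
import numpy as np, cv2
from plant import ctrl, viewer, solve_ik, order
from scipy.spatial.transform import Rotation as R
def cam(n, info=None):
    i=info or viewer.camera_info(n); f=240/np.tan(np.radians(i["vertical_fov"])/2)
    Rm=cv2.Rodrigues(np.array(i["rvec"]))[0]; return f,i["cx"],i["cy"],Rm,np.array(i["tvec"])
def ray(n,uv,info=None):
    f,cx,cy,Rm,t=cam(n,info); d=np.array([(uv[0]-cx)/f,(uv[1]-cy)/f,1.])
    if n=="wrist":
        r=np.hypot(d[0],d[1]); d=np.array([*(d[:2]/max(r,1e-9)*np.sin(r)),np.cos(r)])
    return -Rm.T@t, Rm.T@(d/np.linalg.norm(d))
def atz(n,uv,z,info=None):
    o,d=ray(n,uv,info); return o+d*(z-o[2])/d[2]
def tri(obs):  # list of (name,uv[,info])
    A=np.zeros((3,3));b=np.zeros(3);L=[]
    for ob in obs:
        o,d=ray(*ob); P=np.eye(3)-np.outer(d,d); A+=P;b+=P@o;L.append((P,o))
    p=np.linalg.solve(A,b); return p, max(np.linalg.norm(P@(p-o)) for P,o in L)
def proj(n,p,info=None):
    f,cx,cy,Rm,t=cam(n,info); c=Rm@np.array(p)+t
    if n=="wrist":
        r=np.hypot(c[0],c[1]); th=np.arctan2(r,c[2]); return cx+f*th*c[0]/r, cy+f*th*c[1]/r
    return cx+f*c[0]/c[2], cy+f*c[1]/c[2]
E
python3 - <<'E'
import cv2,numpy as np
t=cv2.imread("pics/top0.png");s=cv2.imread("pics/scene0.png")
def c(im,x,y,w,h,k): return cv2.resize(im[y:y+h,x:x+w],None,fx=k,fy=k,interpolation=cv2.INTER_CUBIC)
a=c(t,105,230,100,100,4); b=c(s,370,110,100,100,4)
cv2.imwrite("pics/scoopcrop.png",np.hstack([a,b]))
a=c(t,230,90,200,220,2.5); b=c(s,250,200,230,220,2)
b=cv2.copyMakeBorder(b,0,a.shape[0]-b.shape[0],0,0,cv2.BORDER_CONSTANT)
m=np.hstack([a,b])[:, :]; print(m.shape); cv2.imwrite("pics/rackcrop.png",m[:,:])
E
python3 - <<'E'
import sys;sys.path.insert(0,'.')
from h import *
for n,uv in dict(handle=(150,289),drawer=(340,262),bin=(484,280),bay=(333,150),robot=(295,460)).items(): print(n,atz("top",uv,0.03).round(3))
E
```

```text
(550, 960, 3)
handle [0.47 0.35 0.03]
drawer [ 0.531 -0.042  0.03 ]
bin [ 0.497 -0.338  0.03 ]
bay [ 0.768 -0.025  0.03 ]
robot [0.134 0.045 0.03 ]
```

```bash
python3 -c "
import cv2;im=cv2.imread('pics/rackcrop.png');print(im.shape)
cv2.imwrite('pics/rackcrop.png',cv2.resize(im,(800,int(im.shape[0]*800/im.shape[1]))));print(800/im.shape[1])"
```

```text
(550, 960, 3)
0.8333333333333334
```

View pics/scoopcrop.png

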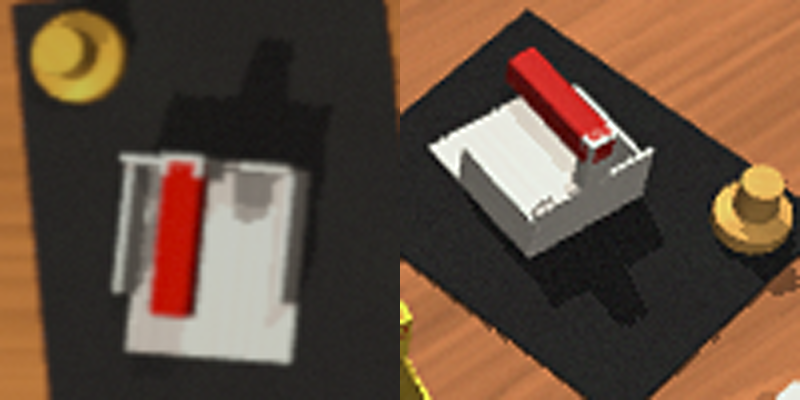

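View pics/rackcrop.png

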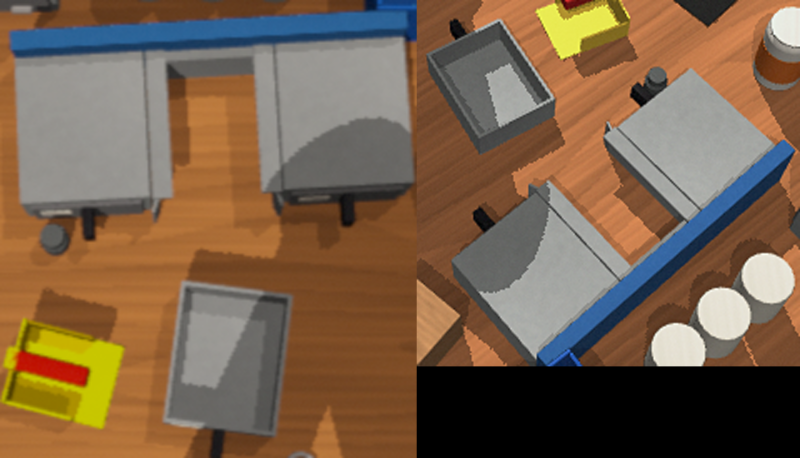

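Crops: the white-pan scoop's red handle runs from (151,271) to (148,308) in top, with the mouth pointing towards the robot. The drawer rim, bay flanges and socket are clear. The bay is the opening between the two shut drawers.

```bash
python3 - <<'E'
from h import *
k=2.5*800/960
T=lambda x,y:(230+x/k,90+y/k)
S=lambda x,y:(105+x/4,230+y/4)
kk=2*800/960
SC=lambda x,y:(250+(x-417)/kk,200+y/kk)
pr=lambda n,p:print(n,np.round(p[0],4),round(p[1],4))
pr("h front",tri([("top",S(172,313)),("scene",(399.8,124.5))]))
pr("h back",tri([("top",S(186,165)),("scene",(421,144.5))]))
lipL=atz("top",S(125,352),.006);lipR=atz("top",S(292,363),.006);print("lip",lipL,lipR,np.linalg.norm(lipL-lipR))
bl=atz("top",S(122,156),.046);br=atz("top",S(308,168),.046);print("back",bl,br,np.linalg.norm(bl-br))
b=[atz("top",u,.036) for u in((457,213),(511.5,214),(511.5,346),(456,345.5))];print("bin",np.round(b,4))
d=[atz("top",T(*u),.048) for u in((182,283),(292,296),(276,436),(165,425))];print("drawer",np.round(d,4),np.mean(d,0))
for a in((182,283),(480,152)),((292,296),(553,98)): pr("drim",tri([("top",T(*a[0])),("scene",SC(*a[1]))]))
c=[atz("top",T(*u),.06) for u in((168,70),(172,197),(257,75),(263,190),(22,207),(413,187),(12,55),(408,38))];print("bay",np.round(c,4))
pr("fl",tri([("top",T(172,197)),("scene",SC(608,125))]))
i=viewer.camera_info("top");print(ray("top",(300,200))[0])
E
```

```text
h front [0.4317 0.3397 0.0766] 0.0019
h back [0.5057 0.3371 0.0772] 0.0033
lip [0.41022208 0.38364248 0.006     ] [0.40563675 0.29566513 0.006     ] 0.08809676161960996
back [0.51023067 0.3767441  0.046     ] [0.50522389 0.28116128 0.046     ] 0.09571386261619706
bin [[ 0.6351 -0.2828  0.036 ]
 [ 0.6342 -0.3952  0.036 ]
 [ 0.3644 -0.3885  0.036 ]
 [ 0.3639 -0.2769  0.036 ]]
drawer [[ 0.6032  0.006   0.048 ]
 [ 0.5915 -0.1022  0.048 ]
 [ 0.4543 -0.087   0.048 ]
 [ 0.4636  0.0207  0.048 ]] [ 0.5281269  -0.04063359  0.048     ]
drim [ 0.5954 -0.0411 -0.0374] 0.0523
drim [ 0.6096 -0.0591  0.1247] 0.0469
bay [[ 0.8152  0.0225  0.06  ]
 [ 0.6866  0.0167  0.06  ]
 [ 0.8109 -0.066   0.06  ]
 [ 0.6945 -0.0725  0.06  ]
 [ 0.6751  0.164   0.06  ]
 [ 0.699  -0.2195  0.06  ]
 [ 0.8293  0.1782  0.06  ]
 [ 0.8501 -0.2159  0.06  ]]
fl [0.6853 0.0205 0.0779] 0.0049
[ 0.42841495 -0.00838666  1.19397575]
```

```bash
cat >> h.py <<'E'
def tool(yaw,pitch=0,flip=0):
    return R.from_euler('ZYX',[yaw,pitch,np.pi])*R.from_euler('z',np.pi*flip)
def obj(p,yaw,q,pitch=0):  # point q of object frame -> world
    return np.array(p)+R.from_euler('ZY',[yaw,pitch]).apply(q)
SC=([.458,.3372,.004],np.radians(-2.8)); BIN=([.485,-.3355,0],np.radians(-1.3))
DR=([.528,-.0406,0],np.radians(-6.1)); BAY=([.7604,-.0244,0],np.radians(3.2))
E
python3 - <<'E'
from h import *
for fl in(0,1):
  for nm,(p,y) in dict(s=SC,b=BIN,d=DR).items():
    print(fl,nm,np.round(solve_ik(np.array(p)+[0,0,.2],tool(y,0,fl).as_quat()),2))
q=tool(SC[1],0,0).as_quat()
if abs(solve_ik(obj(*SC,[.01,0,.2]),q)[5])>2: raise SystemExit
ctrl.move_ptp(obj(*SC,[.01,0,.16]),q); 
o=ctrl.observe();i=viewer.camera_info("wrist");im=viewer.camera("wrist")[:,:,::-1].copy()
np.save("pics/w1.npy",dict(i),allow_pickle=True)
print(o["t"],o["tcp_pos"],i)
for pt in([-.03,-.01,.08],[-.03,.01,.08],[.05,-.01,.08],[.05,.01,.08],[-.05,.043,.002],[-.05,-.043,.002]):
    u=proj("wrist",obj(*SC,pt),i);print(np.round(u,1)); cv2.circle(im,(int(u[0]),int(u[1])),3,(0,255,0),-1)
cv2.imwrite("pics/w1.png",im)
E
```

```text
0 s [ 0.59 -0.1   1.72 -0.    1.53  2.21]
0 b [-0.65 -0.06  1.68 -0.    1.52  0.95]
0 d [-0.12 -0.19  1.8  -0.    1.53  1.55]
1 s [ 0.59 -0.1   1.72 -0.    1.53 -0.93]
1 b [-0.65 -0.06  1.68 -0.    1.52 -2.2 ]
1 d [-0.12 -0.19  1.8  -0.    1.53 -1.59]
```

```bash
python3 - <<'E'
from h import *
q=tool(SC[1],0,0).as_quat()
ctrl.move_ptp(obj(*SC,[.01,0,.16]),q); 
o=ctrl.observe();i=viewer.camera_info("wrist");im=viewer.camera("wrist")[:,:,::-1].copy()
print(o["t"],o["tcp_pos"],i)
for pt in([-.03,-.01,.08],[-.03,.01,.08],[.05,-.01,.08],[.05,.01,.08],[-.05,.043,.002],[-.05,-.043,.002]):
    u=proj("wrist",obj(*SC,pt),i);print(np.round(u,1)); cv2.circle(im,(int(u[0]),int(u[1])),3,(0,255,0),-1)
cv2.imwrite("pics/w1.png",im)
T=np.array([.01,0,.059])
for fl in(0,1):
  for nm,(p,y,pi) in dict(scoop=([.42,-.334,.005],BIN[1],0),up=([.42,-.334,.02],BIN[1],.4),lift=([.44,-.334,.16],BIN[1],.4),drup=([.6,-.045,.16],DR[1],.4),pour=([.59,-.045,.08],DR[1],-.7)).items():
    s=solve_ik(obj(p,y,T,pi),tool(y,pi,fl).as_quat());print(fl,nm,None if s is None else np.round(s,2))
E
```

```text
3.6667 [0.46829403 0.33636701 0.16401566] {'vertical_fov': 65.70646984690485, 'cx': 321.2873425541581, 'cy': 242.5694118543852, 'rvec': array([-1.99377995,  2.09519945,  0.35110612]), 'tvec': array([0.35875783, 0.40969832, 0.45592334])}
[335.3 316.2]
[305.1 316.2]
[337.  196.7]
[302.9 196.7]
[271.6 290.6]
[369.4 290.6]
0 scoop [-0.71 -0.06  1.92 -0.    1.29  0.89]
0 up [-0.58  0.19  1.68 -0.21  1.62  1.04]
0 lift [-0.56  0.13  1.51 -0.21  1.84  1.01]
0 drup [-0.12  0.28  1.34 -0.    1.93  1.56]
0 pour [-0.13 -0.49  2.25  0.02  0.68  1.54]
1 scoop [-0.71 -0.06  1.92 -0.    1.29 -2.26]
1 up [-0.58  0.19  1.68 -0.21  1.62 -2.1 ]
1 lift [-0.56  0.13  1.51 -0.21  1.84 -2.13]
1 drup [-0.12  0.28  1.34 -0.    1.93 -1.58]
1 pour [-0.13 -0.49  2.25  0.02  0.68 -1.6 ]
```

View pics/w1.png

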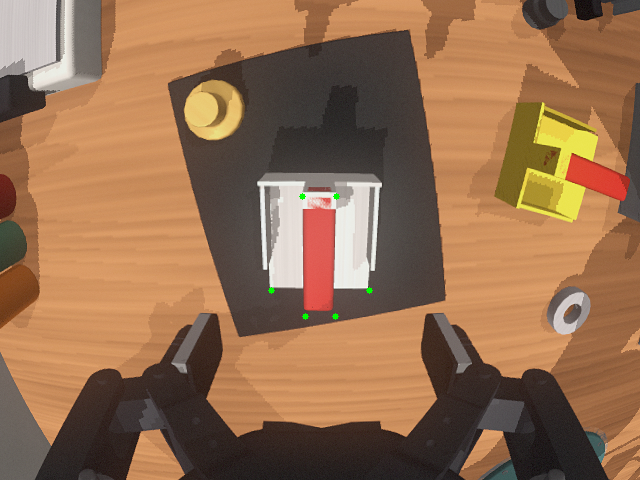

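The model lands on the picture: lip corners at (271,290) and (369,290) match, and the handle at columns 303–333 is within 1 mm. I'll grasp now.

```bash
python3 - <<'E'
from h import *
i={'vertical_fov': 65.70646984690485, 'cx': 321.2873425541581, 'cy': 242.5694118543852, 'rvec': np.array([-1.99377995,  2.09519945,  0.35110612]), 'tvec': np.array([0.35875783, 0.40969832, 0.45592334])}
print("handle front",tri([("top",(148,308.3)),("scene",(399.8,124.5)),("wrist",(318,310),i)]))
for u in((468,290),(499,291),(466,309),(493,308),(472,326),(495,329)):
    w=atz("top",u,.016)-BIN[0]; print("ball in bin",R.from_euler('z',-BIN[1]).apply(w).round(3))
ctrl.move_l(obj(*SC,[.01,0,.059]),feed=.12); ctrl.clamp(90)
o=ctrl.observe();print(o["t"],o["finger_gap"],o["gripper_force"],o["contact_force"],o["tcp_pos"])
ctrl.move_l(obj(*SC,[.01,0,.20]),feed=.15)
P=obj(*BIN,[.087,0,.10]); ctrl.move_ptp(obj(P,BIN[1],[.01,0,.059]),tool(BIN[1]).as_quat())
o=ctrl.observe();print(o["t"],o["finger_gap"],o["contact_force"],o["tcp_pos"])
iw=viewer.camera_info("wrist");w=viewer.camera("wrist")[:,:,::-1].copy()
t=viewer.camera("top")[:,:,::-1]
for p in([-.05,.043,0],[-.05,-.043,0],[.05,.043,0],[.05,-.043,0]):
    u=proj("wrist",obj(P,BIN[1],p),iw); cv2.circle(w,(int(u[0]),int(u[1])),2,(0,255,0),-1)
for p in([-.115,.049,.036],[-.115,-.049,.036],[.145,.049,.036],[.145,-.049,.036]):
    u=proj("wrist",obj(*BIN,p),iw); cv2.circle(w,(int(u[0]),int(u[1])),2,(0,0,255),-1)
cv2.imwrite("pics/w2.png",w); cv2.imwrite("pics/t2.png",t)
E
```

```text
handle front (array([0.43111439, 0.33955218, 0.07780618]), np.float64(0.002230638084314959))
ball in bin [-0.009  0.027  0.016]
ball in bin [-0.009 -0.037  0.016]
ball in bin [-0.048  0.031  0.016]
ball in bin [-0.044 -0.024  0.016]
ball in bin [-0.083  0.019  0.016]
ball in bin [-0.087 -0.029  0.016]
5.325 0.018847443787877356 88.56654167175293 [-0.17479957  0.59908174  4.49173183] [0.4680942  0.33683948 0.06332989]
8.85 0.018552922952491512 [-0.52197416  0.28688365 -2.83649378] [ 0.58238391 -0.33692244  0.15913807]
```

View pics/w2.png

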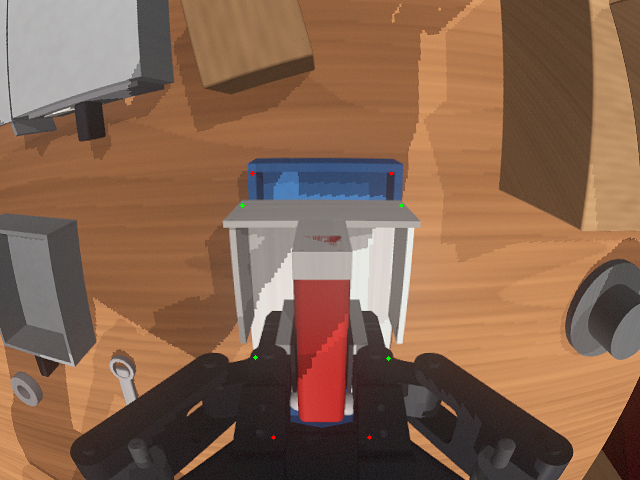

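The wrist view shows the scoop square over the bin's free end, with the bin about 2 px·mm right of the model. I'll shift 1.5 mm and scoop.

```bash
cat >> h.py <<'E'
GT=np.array([.01,0,.059])
def sm(p,yaw,pitch=0,feed=.15,**k):  # move scoop origin to pose
    return ctrl.move_l(obj(p,yaw,GT,pitch),tool(yaw,pitch).as_quat(),feed=feed,**k)
def st(s=""):
    o=ctrl.observe();print(s,round(o["t"],2),o["tcp_pos"].round(4),o["contact_force"].round(1),round(o["finger_gap"],4));return o
E
python3 - <<'E'
from h import *
y=BIN[1]; B=lambda x,z:obj(*BIN,[x,-.0015,z])
a=-.02
sm(B(.082,.02),y,a,.15)
h=sm(B(.082,.002),y,a,.04,until_force=6); o=st(f"floor {h}")
# scoop origin z now
z=o["tcp_pos"][2]-R.from_euler('ZY',[y,a]).apply(GT)[2]; print("z",z)
z-=.0003
h=sm(B(-.03,z),y,a,.10,until_force=30); st(f"push1 {h}")
h=sm(B(-.062,z),y,a,.05,until_force=30); st(f"push2 {h}")
t=viewer.camera("top")[:,:,::-1];s=viewer.camera("scene")[:,:,::-1]; w=viewer.camera("wrist")[:,:,::-1]
c=lambda im,x,yy,wd,h,k:cv2.resize(im[yy:yy+h,x:x+wd],(400,300))
cv2.imwrite("pics/m3.png",np.vstack([np.hstack([c(t,424,200,120,160,0)[:, :],c(s,100,240,133,100,0)]),np.hstack([c(w,200,120,240,180,0),c(w,0,0,640,480,0)])]))
E
```

```text
floor True 10.05 [ 0.5762 -0.3392  0.0639] [0.3 0.  6. ] 0.0186
z 0.004692788631176559
push1 False 11.32 [ 0.4642 -0.3368  0.0641] [2.3 0.4 5.9] 0.0189
push2 False 12.11 [ 0.4325 -0.3361  0.0643] [ 5.1 -0.2  5.8] 0.019
```

View pics/m3.png

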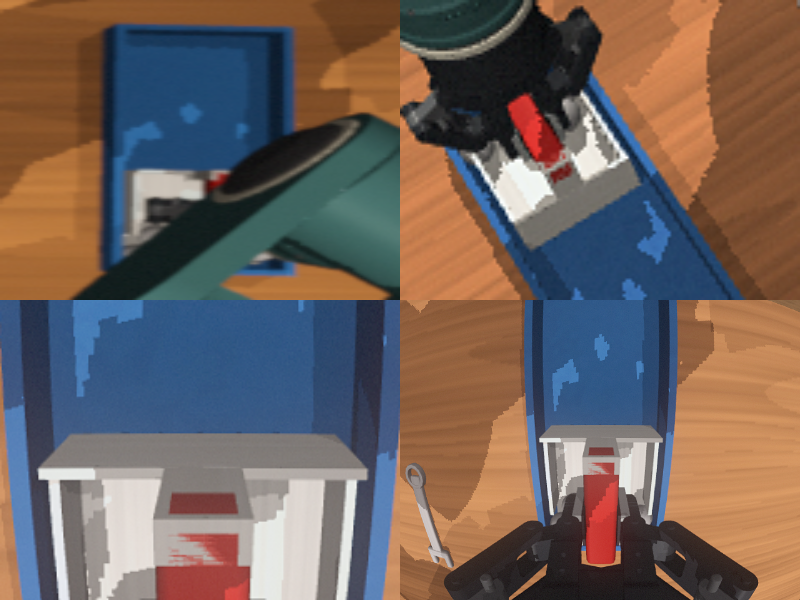

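```bash
python3 - <<'E'
from h import *
y=BIN[1]
def piv(p,bx,bz): # origin with back-bottom edge at bin(bx,bz)
    return obj(*BIN,[bx,-.0015,bz])-R.from_euler('ZY',[y,p]).apply([.05,0,0])
for p,bz,bx in((.08,.006,-.012),(.16,.007,-.012),(.25,.008,-.011),(.36,.010,-.008),(.42,.012,-.004)):
    sm(piv(p,bx,bz),y,p,.05)
st("tilt"); 
sm(piv(.42,.01,.10),y,.42,.10); st("up")
t=viewer.camera("top")[:,:,::-1];s=viewer.camera("scene")[:,:,::-1]; w=viewer.camera("wrist")[:,:,::-1]
c=lambda im,x,yy,wd,h:cv2.resize(im[yy:yy+h,x:x+wd],(400,300),interpolation=cv2.INTER_CUBIC)
cv2.imwrite("pics/m4.png",np.vstack([np.hstack([c(t,424,200,160,160),c(s,80,220,160,120)]),np.hstack([c(w,200,120,240,180),c(w,0,0,640,480)])]))
E
```

```text
tilt 13.84 [ 0.4683 -0.3366  0.0819] [-0.2 -0.4 -4.9] 0.0186
up 14.88 [ 0.4822 -0.3368  0.1693] [ 0.1  0.7 -5.1] 0.0183
```

View pics/m4.png

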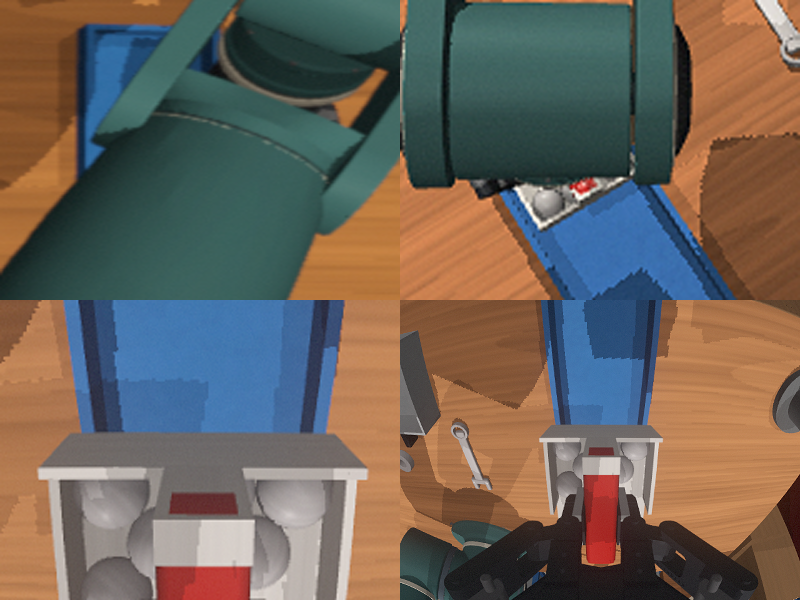

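Five balls are visible in the pan (wrist crop: two at the back, three further forward). That's enough, so I'll pour into the drawer.

```bash
python3 - <<'E'
from h import *
y=DR[1]
def lip(p,lx,lz): return obj(*DR,[lx,0,lz])-R.from_euler('ZY',[y,p]).apply([-.05,0,0])
sm(lip(.42,.03,.15),y,.42,.15); st("over")
i=viewer.camera_info("wrist"); w=viewer.camera("wrist")[:,:,::-1].copy()
for p in([.07,.055,.048],[.07,-.055,.048],[-.07,.055,.048],[-.07,-.055,.048]):
    u=proj("wrist",obj(*DR,p),i); cv2.circle(w,(int(u[0]),int(u[1])),3,(0,0,255),-1)
cv2.imwrite("pics/w5.png",w)
E
```

```text
over 17.34 [ 0.6361 -0.0526  0.1794] [ 0.4 -1.  -5.6] 0.0189
```

View pics/w5.png

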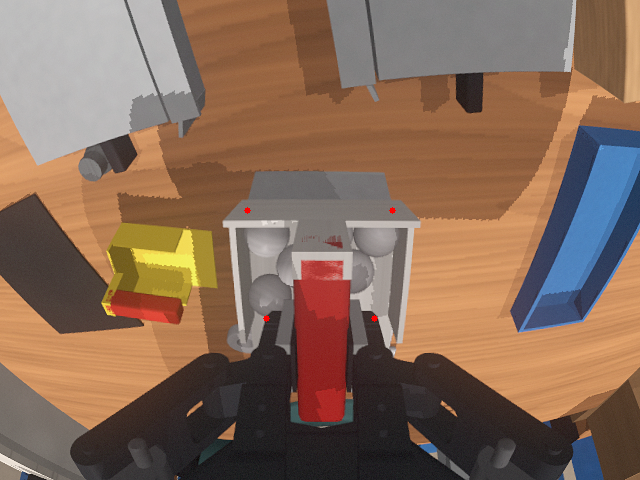

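Drawer columns 250–390 are centred under the scoop, as predicted. Pouring now.

```bash
python3 - <<'E'
from h import *
y=DR[1]
def lip(p,lx,lz): return obj(*DR,[lx,0,lz])-R.from_euler('ZY',[y,p]).apply([-.05,0,0])
for p,z,f in((.25,.11,.1),(.08,.075,.1),(0,.066,.06),(-.1,.062,.04),(-.2,.058,.04),(-.35,.055,.05),(-.6,.055,.06)):
    sm(lip(p,.03,z),y,p,f)
st("pour"); ctrl.sleep(.6)
sm(lip(-.6,.03,.12),y,-.6,.15); sm(lip(0,.03,.15),y,0,.15); st("done")
# carry to mat
P=obj(*SC,[0,0,.12]); ctrl.move_ptp(obj(P,SC[1],GT),tool(SC[1]).as_quat())
st("mat")
t=viewer.camera("top")[:,:,::-1];s=viewer.camera("scene")[:,:,::-1]; w=viewer.camera("wrist")[:,:,::-1]
c=lambda im,x,yy,wd,h:cv2.resize(im[yy:yy+h,x:x+wd],(400,300),interpolation=cv2.INTER_CUBIC)
cv2.imwrite("pics/m6.png",np.vstack([np.hstack([c(t,280,200,160,120),c(s,220,190,160,120)]),np.hstack([c(t,420,200,200,150),c(s,360,100,160,120)])]))
E
```

```text
pour 19.97 [ 0.5746 -0.0456  0.1383] [-1.3  0.4 -1.7] 0.0186
done 21.91 [ 0.6171 -0.0501  0.2075] [-0.1 -0.6 -3. ] 0.0186
mat 23.44 [0.4685 0.336  0.1832] [-0.4 -0.7 -2.2] 0.0182
```

View pics/m6.png

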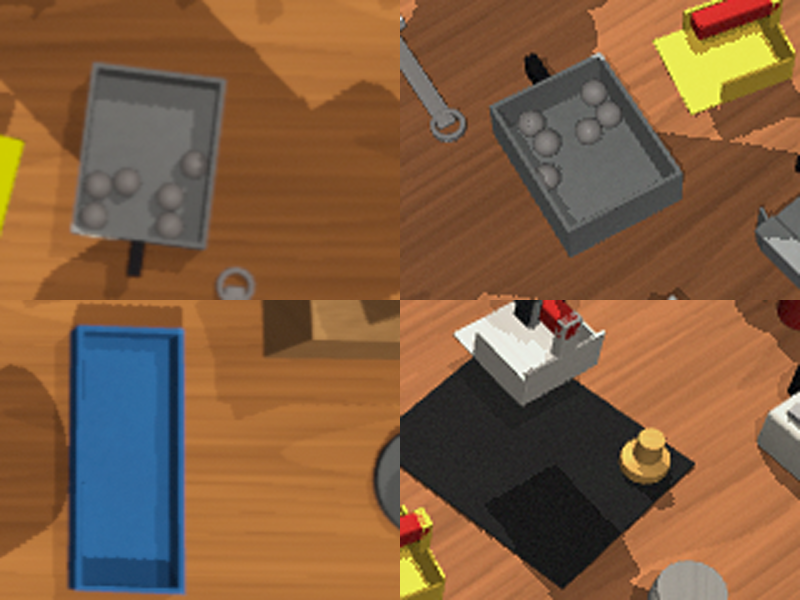

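All six balls are in the drawer, the bin is empty, and the scoop hangs over the mat. Next I'll set the scoop down, re-measure the drawer from its rim corners in this picture, and take the tab.

```bash
python3 - <<'E'
from h import *
T=lambda x,y:(280+x/2.5,200+y/2.5)
d=np.array([atz("top",T(*u),.048) for u in((95,63),(226,80),(205,248),(72,235))])
c=d.mean(0); v=(d[0]+d[1]-d[2]-d[3])[:2]; yaw=np.arctan2(v[1],v[0]); print(d.round(4),c.round(4),np.degrees(yaw))
print([np.linalg.norm(d[i]-d[i-1]).round(4) for i in range(4)])
print("tab end",tri([("top",T(135,272)),("scene",(220+132/2.5,190+58/2.5))]), obj([c[0],c[1],0],yaw,[-.1,0,.047]))
# rotate scoop height: lower
h=sm(obj(*SC,[0,0,.012]),SC[1],0,.12)
h=sm(obj(*SC,[0,0,-.003]),SC[1],0,.03,until_force=4); st(f"down {h}")
ctrl.open_jaws(); st("open")
ctrl.move_l(obj(*SC,[.01,0,.20]),feed=.15)
D=([c[0],c[1],0],yaw); np.save("dr.npy",[c[0],c[1],yaw])
ctrl.move_ptp(obj(*D,[-.09,0,.13]),tool(yaw).as_quat()); st("above tab")
i=viewer.camera_info("wrist"); w=viewer.camera("wrist")
np.save("pics/w7.npy",w)
# dark tab: mask around projected tab
u=[np.array(proj("wrist",obj(*D,[x,0,.047]),i)) for x in(-.072,-.085,-.098)];print(np.round(u,1))
for k in u:
    r=w[int(k[1]),int(k[0])-45:int(k[0])+46].mean(1).astype(int); print(int(k[0])-45,r[::2].tolist())
E
```

```text
[[ 0.6045  0.0047  0.048 ]
 [ 0.5916 -0.1027  0.048 ]
 [ 0.4544 -0.0861  0.048 ]
 [ 0.4636  0.0216  0.048 ]] [ 0.5285 -0.0406  0.048 ] -6.8653933140006
[np.float64(0.142), np.float64(0.1082), np.float64(0.1382), np.float64(0.108)]
tab end (array([ 0.43558124, -0.02791354,  0.04346323]), np.float64(0.0022049327276074133)) [ 0.42925659 -0.02868163  0.047     ]
down True 25.07 [0.4682 0.3371 0.0633] [-0.5  0.4  5.9] 0.0188
open 25.73 [0.4677 0.3367 0.0627] [-0.6 -0.5  0.6] 0.0856
above tab 28.23 [ 0.4396 -0.0293  0.1303] [ 0.4 -0.  -0.1] 0.0851
[[321.7 230.9]
 [321.7 250.9]
 [321.7 270.1]]
276 [131, 133, 132, 131, 133, 132, 135, 132, 130, 135, 133, 132, 135, 135, 135, 133, 136, 98, 49, 59, 60, 55, 60, 55, 54, 56, 41, 120, 131, 130, 128, 130, 130, 132, 134, 134, 86, 87, 91, 89, 87, 86, 87, 88, 87, 86]
276 [105, 108, 107, 108, 106, 105, 104, 106, 86, 85, 88, 85, 87, 87, 87, 90, 87, 79, 50, 62, 62, 64, 61, 58, 56, 60, 40, 109, 105, 108, 105, 107, 106, 104, 106, 107, 105, 107, 107, 108, 108, 104, 108, 108, 108, 105]
276 [100, 101, 103, 98, 101, 101, 102, 102, 100, 101, 100, 101, 101, 87, 103, 101, 103, 99, 100, 99, 98, 100, 99, 100, 96, 99, 97, 100, 98, 99, 100, 100, 100, 100, 103, 100, 99, 102, 104, 103, 102, 100, 101, 102, 102, 103]
```

```bash
python3 - <<'E'
from h import *
w=np.load("pics/w7.npy"); i=viewer.camera_info("wrist"); x,y,yaw=np.load("dr.npy")
c=w[200:290,317:323].mean((1,2)).astype(int); print(c.tolist())
for r in range(250,275,4): 
    p=atz("wrist",(320,r),.047,i)-[x,y,0]; print(r,R.from_euler('z',-yaw).apply(p).round(4))
E
```

```text
[123, 102, 90, 89, 88, 86, 88, 88, 87, 86, 88, 86, 86, 86, 86, 85, 105, 149, 176, 175, 174, 174, 178, 126, 67, 49, 55, 58, 56, 56, 58, 57, 57, 57, 58, 59, 58, 58, 59, 58, 59, 58, 59, 59, 60, 60, 60, 61, 59, 60, 59, 61, 60, 59, 60, 60, 60, 61, 61, 61, 60, 61, 61, 61, 60, 60, 49, 85, 102, 101, 99, 99, 100, 101, 101, 101, 102, 101, 102, 100, 101, 100, 101, 100, 100, 100, 102, 103, 104, 106]
250 [-0.0844  0.0012  0.047 ]
254 [-0.0871  0.0012  0.047 ]
258 [-0.0897  0.0012  0.047 ]
262 [-0.0924  0.0012  0.047 ]
266 [-0.0952  0.0012  0.047 ]
270 [-0.0979  0.0012  0.047 ]
274 [-0.1007  0.0012  0.047 ]
```

```bash
python3 - <<'E'
from h import *
x,y,yaw=np.load("dr.npy"); p=obj([x,y,0],yaw,[.004,.001,0]); D=(p,yaw)
g=[-.090,0,.024]
ctrl.move_l(obj(*D,g),feed=.12); st("at tab"); ctrl.clamp(60); st("gripped")
t=lambda bx,by=0:obj(*BAY,[bx+g[0],by,g[2]])
q=tool(BAY[1]).as_quat()
ctrl.move_l(t(-.165),q,feed=.08); st("pre")
i=viewer.camera_info("wrist"); w=viewer.camera("wrist"); np.save("pics/w8.npy",w); np.save("pics/w8i.npy",i,allow_pickle=True)
cv2.imwrite("pics/w8.png",w[:,:,::-1]); cv2.imwrite("pics/t8.png",viewer.camera("top")[:,:,::-1])
for r in (60,90,120,150): print(r,w[r,140:500].mean(1).astype(int)[::6].tolist())
for bx in(-.083,-.07,0):
  print(bx,[np.round(proj("wrist",obj(*BAY,[bx,s*.044,.06]),i),0).tolist() for s in(1,-1)])
E
```

```text
at tab 29.31 [ 0.4437 -0.0294  0.0247] [ 0.8 -0.5  0.7] 0.0854
gripped 29.98 [ 0.4433 -0.0293  0.0242] [-1.1  0.9  4.5] 0.011
pre 30.93 [ 0.5061 -0.0389  0.0242] [ 0.1 -2.5  4.2] 0.0111
60 [153, 205, 203, 91, 90, 91, 91, 94, 89, 93, 155, 150, 150, 150, 152, 153, 206, 205, 205, 205, 206, 207, 208, 206, 205, 205, 208, 208, 207, 208, 158, 157, 154, 155, 156, 157, 158, 158, 157, 154, 157, 157, 159, 129, 127, 130, 129, 129, 128, 129, 126, 77, 78, 74, 69, 75, 72, 76, 150, 148]
90 [160, 201, 200, 87, 89, 92, 93, 91, 94, 91, 146, 149, 150, 150, 152, 151, 205, 206, 148, 151, 153, 152, 153, 154, 154, 155, 153, 154, 154, 156, 156, 152, 156, 155, 157, 156, 156, 154, 154, 153, 154, 154, 154, 157, 111, 137, 149, 156, 155, 129, 124, 75, 76, 77, 75, 74, 75, 71, 147, 148]
120 [162, 146, 201, 90, 93, 91, 92, 91, 91, 91, 109, 150, 147, 146, 145, 146, 176, 148, 148, 149, 152, 151, 154, 152, 151, 150, 149, 151, 154, 153, 152, 150, 153, 152, 151, 152, 152, 153, 154, 130, 130, 130, 107, 104, 120, 132, 137, 150, 158, 160, 133, 118, 83, 74, 75, 75, 75, 73, 148, 148]
150 [128, 129, 200, 204, 89, 91, 90, 91, 89, 90, 87, 148, 148, 136, 126, 130, 147, 149, 150, 150, 146, 142, 150, 159, 157, 163, 158, 150, 140, 151, 150, 204, 149, 152, 150, 149, 112, 126, 144, 154, 159, 161, 155, 150, 125, 126, 129, 126, 125, 126, 102, 76, 75, 73, 75, 74, 70, 68, 146, 127]
-0.083 [[173.0, -134.0], [464.0, -135.0]]
-0.07 [[178.0, -160.0], [459.0, -161.0]]
0 [[204.0, -259.0], [434.0, -260.0]]
```

```bash
python3 - <<'E'
from h import *
g=[-.090,0,.024]; t=lambda bx,by=0:obj(*BAY,[bx+g[0],by,g[2]])
def bf():
    o=ctrl.observe(); r=R.from_euler('z',-BAY[1]); print(round(o["t"],2),"bay xy",(r.apply(o["tcp_pos"]-BAY[0])-g).round(4),"F",r.apply(o["contact_force"]).round(1))
bf()
for bx in(-.12,-.09,-.06):
    h=ctrl.move_l(t(bx),feed=.06,until_force=18); print(h); bf()
    if h: break
E
```

```text
31.02 bay xy [-0.1647 -0.0003  0.0002] F [ 1.4 -3.1  3. ]
False
31.93 bay xy [-1.201e-01  1.000e-04  2.000e-04] F [-4.1  0.4  7.5]
False
32.58 bay xy [-0.0898  0.0001  0.0002] F [1.2 0.3 5.5]
False
33.23 bay xy [-0.0598  0.0001  0.0002] F [-0.2 -0.1  4. ]
```

Entered the bay with no lateral force. Pushing home.

```bash
python3 - <<'E'
from h import *
g=[-.090,0,.024]; t=lambda bx,by=0:obj(*BAY,[bx+g[0],by,g[2]])
def bf():
    o=ctrl.observe(); r=R.from_euler('z',-BAY[1]); print(round(o["t"],2),"bay xy",(r.apply(o["tcp_pos"]-BAY[0])-g).round(4),"F",r.apply(o["contact_force"]).round(1))
h=ctrl.move_l(t(-.015),feed=.06,until_force=18); print(h); bf()
if not h:
    h=ctrl.move_l(t(.015),feed=.03,until_force=18); print(h); bf()
E
```

```text
False
34.12 bay xy [-0.0151  0.0001  0.0002] F [-3.6 -0.7  7.1]
True
34.77 bay xy [ 0.0018 -0.      0.0003] F [-6.  -0.1  6.7]
```

```bash
python3 - <<'E'
from h import *
g=[-.090,0,.024]; t=lambda bx,by=0:obj(*BAY,[bx+g[0],by,g[2]])
def bf():
    o=ctrl.observe(); r=R.from_euler('z',-BAY[1]); print(round(o["t"],2),"bay xy",(r.apply(o["tcp_pos"]-BAY[0])-g).round(4),"F",r.apply(o["contact_force"]).round(1))
h=ctrl.move_l(t(.012),feed=.02,until_force=28); print(h); bf()
ctrl.open_jaws(); bf()
o=ctrl.observe()
ctrl.move_l(o["tcp_pos"]+[-.0,0,.12],feed=.12)
ctrl.move_ptp([.42,-.25,.30],tool(0).as_quat()); ctrl.sleep(.3); st("clear")
a=cv2.imread("pics/top0.png"); b=viewer.camera("top")[:,:,::-1].copy(); s=viewer.camera("scene")[:,:,::-1].copy()
cv2.imwrite("pics/t9.png",b); cv2.imwrite("pics/s9.png",s)
s0=cv2.imread("pics/scene0.png")
def rep(n,a,b):
    m=(cv2.absdiff(a,b).max(2)>40).astype(np.uint8); m=cv2.morphologyEx(m,cv2.MORPH_OPEN,np.ones((3,3)))
    k,_,S,C=cv2.connectedComponentsWithStats(m)
    for q in S[1:]: 
        if q[4]>25: print(n,q.tolist())
rep("top",a,b); rep("scene",s0,s)
def balls(im): return
# column through bay center: brightness from mouth to tab
for bx in(-.12,-.105,-.102,-.098,-.09,-.08,-.075,-.072,-.068,-.064,-.06,-.04):
    u=proj("top",obj(*BAY,[bx,0,.047])); v=proj("scene",obj(*BAY,[bx,0,.047])); print(bx,np.round(u),b[int(round(u[1])),int(round(u[0]))],np.round(v),s[int(round(v[1])),int(round(v[0]))])
E
```

```text
True
35.02 bay xy [ 0.0017 -0.0001  0.0002] F [-4.   0.4  7. ]
35.73 bay xy [ 0.0018 -0.0002  0.0001] F [ 1.4  0.7 -0.5]
clear 38.57 [ 0.4203 -0.2498  0.2997] [ 0.  -0.4  0.7] 0.0855
top [480, 49, 32, 27, 619]
top [444, 71, 105, 141, 6997]
top [308, 126, 120, 185, 10420]
top [400, 185, 9, 10, 56]
top [376, 204, 264, 276, 41116]
top [192, 232, 151, 248, 13206]
top [405, 238, 50, 91, 2701]
top [359, 291, 45, 89, 1895]
top [302, 356, 37, 34, 600]
top [361, 370, 18, 21, 238]
top [307, 463, 25, 14, 206]
top [337, 465, 24, 15, 280]
top [360, 465, 14, 9, 71]
top [297, 474, 10, 6, 30]
scene [0, 0, 33, 33, 675]
scene [36, 0, 152, 208, 14024]
scene [187, 0, 97, 96, 3877]
scene [149, 55, 20, 4, 75]
scene [36, 61, 7, 6, 33]
scene [181, 65, 11, 17, 99]
scene [200, 76, 47, 21, 238]
scene [255, 81, 13, 5, 41]
scene [219, 96, 183, 280, 16332]
scene [189, 105, 20, 12, 83]
scene [144, 129, 5, 6, 28]
scene [227, 172, 43, 14, 439]
scene [201, 192, 42, 73, 1651]
scene [176, 249, 41, 87, 2208]
scene [128, 274, 86, 106, 4073]
scene [323, 311, 7, 8, 42]
scene [39, 334, 139, 100, 5715]
scene [186, 358, 105, 122, 5779]
scene [279, 396, 7, 6, 26]
scene [0, 449, 15, 23, 183]
-0.12 [336. 208.] [ 62 121 186] [328. 280.] [ 72 117 188]
-0.105 [335. 201.] [ 36  65 106] [333. 285.] [ 81 132 205]
-0.102 [335. 200.] [22 27 41] [334. 286.] [ 78 124 199]
-0.098 [335. 198.] [36 34 37] [335. 288.] [38 35 33]
-0.09 [335. 194.] [36 36 38] [338. 290.] [42 41 40]
-0.08 [335. 189.] [37 35 38] [341. 294.] [43 41 42]
-0.075 [335. 187.] [36 34 38] [342. 295.] [40 38 39]
-0.072 [335. 185.] [75 77 79] [343. 296.] [32 29 33]
-0.068 [334. 183.] [138 143 145] [345. 298.] [175 178 177]
-0.064 [334. 181.] [105 108 110] [346. 299.] [62 64 63]
-0.06 [334. 180.] [105 108 109] [347. 301.] [68 68 67]
-0.04 [334. 170.] [143 147 148] [354. 308.] [101 100 101]
```

Both cameras put the tab and front at the home position, the stop did not give under 28 N, and the scoop's patch of the scene picture is unchanged from the start. Handing in.

```bash
python3 -c "
from h import *
print(order.finish_job())"
```

```text
the job is handed in; nothing more can be done
None
```

The job is handed in after about 39 s of robot time: all six balls were in the drawer after the pour, the drawer is home against the bay's stop, and the scoop is flat on the mat in its original place.

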